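Take the rock out of a balance slab

TASK

The stone slab under the balance rocks. Press down on its corners with a fingertip, one after another, to find the one that gives; then push that corner's stepped shim flat in under the slab until it is fully home, and press the corner again to check that it is firm. Leave the other three shims, the balance and everything else where they are, and pick nothing up.

Things in the scene. Friction and masses are not known exactly. Their poses are not given: they have to be found in the camera images.
- slab: balance slab: pale polished stone plate lying level, 210 mm (its x, away from the robot) by 270 mm (its y, to the left) by 25 mm thick, 3.8 kg; origin at the centre of its underside, about 15 mm above the bench (top about 40 mm). It stands loose on four stepped shims, one near each corner; three carry it, under the fourth corner there is play of 3 to 4 mm
- corner_nl (a point): place to press at the slab's near left corner (near = robot's side, left = +y): on the top face, 22 mm in from its near/far edge, 20 mm in from its left/right edge. A sound corner gives less than 1 mm under 10 to 20 N; the loose one goes down about 3.5 mm once pressed with more than some 4 to 8 N, and comes back when let go
- corner_nr (a point): place to press at the slab's near right corner (near = robot's side, left = +y): on the top face, 22 mm in from its near/far edge, 20 mm in from its left/right edge. A sound corner gives less than 1 mm under 10 to 20 N; the loose one goes down about 3.5 mm once pressed with more than some 4 to 8 N, and comes back when let go
- corner_fl (a point): place to press at the slab's far left corner (near = robot's side, left = +y): on the top face, 22 mm in from its near/far edge, 20 mm in from its left/right edge. A sound corner gives less than 1 mm under 10 to 20 N; the loose one goes down about 3.5 mm once pressed with more than some 4 to 8 N, and comes back when let go
- corner_fr (a point): place to press at the slab's far right corner (near = robot's side, left = +y): on the top face, 22 mm in from its near/far edge, 20 mm in from its left/right edge. A sound corner gives less than 1 mm under 10 to 20 N; the loose one goes down about 3.5 mm once pressed with more than some 4 to 8 N, and comes back when let go
- shim_nl: stepped shim of the slab's near left corner: loose steel piece, 140 g, 68 mm long, 22 mm wide; from the tip a thin step (28 mm long, 8 mm thick), a ramp (12 mm), a thick step (20 mm long, 11.4 mm thick) and at the heel an upstand (8 mm long, 20 mm high). Origin at the centre of its underside; its +x points from heel to tip, in under the slab, square to the slab's left edge
- shim_nr: stepped shim of the slab's near right corner: loose steel piece, 140 g, 68 mm long, 22 mm wide; from the tip a thin step (28 mm long, 8 mm thick), a ramp (12 mm), a thick step (20 mm long, 11.4 mm thick) and at the heel an upstand (8 mm long, 20 mm high). Origin at the centre of its underside; its +x points from heel to tip, in under the slab, square to the slab's right edge
- shim_fl: stepped shim of the slab's far left corner: loose steel piece, 140 g, 68 mm long, 22 mm wide; from the tip a thin step (28 mm long, 8 mm thick), a ramp (12 mm), a thick step (20 mm long, 11.4 mm thick) and at the heel an upstand (8 mm long, 20 mm high). Origin at the centre of its underside; its +x points from heel to tip, in under the slab, square to the slab's left edge
- shim_fr: stepped shim of the slab's far right corner: loose steel piece, 140 g, 68 mm long, 22 mm wide; from the tip a thin step (28 mm long, 8 mm thick), a ramp (12 mm), a thick step (20 mm long, 11.4 mm thick) and at the heel an upstand (8 mm long, 20 mm high). Origin at the centre of its underside; its +x points from heel to tip, in under the slab, square to the slab's right edge
- edge_left (a point): middle of the slab's left lower edge. On either side the shims stick 24 mm in under the slab at the start, on their thin step. They lie on black rubber pads fixed to the bench, unevenly worn, 3 to 7 mm thick, which reach 51 mm out from the slab's edge. So the upstands rise to 23 to 27 mm above the bench; a fingertip 11 mm above the bench clears the pads
- edge_right (a point): middle of the slab's right lower edge. Pushing, on either side: the loose corner's shim slides in easily (about 1 to 5 N), its thick step going under the slab after 16 mm, and is fully home after 36 mm, when the upstand meets the slab's edge. The other shims are already tight and must stay; driven in they would jack the slab up
- balance: white laboratory balance standing on the middle of the slab, 165 by 144 mm, its steel pan 54 mm above the slab's top; origin at the centre of its underside
- weighing_bottle: small glass weighing bottle with lid, 39 mm across, 52 mm tall, standing between the two left shims; origin at the centre of its underside; bystander
- check_weight: brass check weight with knob, 28 mm across, 48 mm tall, between the two right shims; origin at the centre of its underside; bystander
- vol_flask_big: volumetric flask with stopper, 75 mm across, 202 mm tall, to the left; origin at the centre of its underside; bystander
- vol_flask_small: volumetric flask with stopper, 58 mm across, 160 mm tall, beyond the slab; origin at the centre of its underside; bystander
- conical_flask: conical flask, 80 mm across, 110 mm tall, to the right; origin at the centre of its underside; bystander
- beaker: glass beaker, 68 mm across, 70 mm tall, near left; origin at the centre of its underside; bystander
- spatula: thin steel laboratory spatula 180 mm long lying beyond the slab; origin at the centre of its underside; bystander
- wash_bottle: plastic wash bottle with blue cap, 66 mm across, 150 mm tall, near right; origin at the centre of its underside; bystander
Mind the look-alikes: they are no part of the job. What is shaped like the shim_nr but red is not meant.

How it is judged:
By the outcome, as a careful person would: the job done as asked, in the order asked, and still so for the second after the job is handed in, with the robot touching nothing.
It also fails if it takes over 58 s, if anything falls off the work surface, if the arm or the gripper's body presses on something with over 40 N, if the wrist force passes 120 N, or if a joint passes its speed limit or range.

ROBOT

A 6-joint arm with a two-finger parallel gripper is mounted at the origin on the work surface. World frame = base frame: x ahead of the robot, y to its left, z up, the work surface at z = 0. Lengths are in m, angles in degrees, forces in N, time in s.
With the tool pointing down it reaches from about 0.25 to 0.725 m from the base axis. Payload 9.7 kg.
Tool frame: the origin (TCP) lies on the centre line of the jaws, within the pads' length; the fingertips stand 19 mm ahead of it and the grasp point (between the pads) is the TCP; z points along the fingers, y is the direction in which the jaws open and shut (so a half turn about z gives the same grasp; the last joint's range is limited). The gripper opens to 85 mm and grips with 20 to 120 N. Pads are 22 mm wide; open, the fingers measure 114 mm over their backs; the gripper's body (76 mm by 85 mm) begins 54 mm behind the grasp point. The pads swing forward as they close: fully open they stand 13 mm farther back than shut.
Start: joints at [-66.864, 4.979, 10.078, 95.1, 0, 90], TCP at [0.216, -0.506, 0.25] pointing down, gripper open.
Joint ranges: [-179.16, 179.16], [-48.56, 103.87], [-65.8, 70.77], [-126.05, 130.52], [-82.76, 87.17], [-180, 180]. Speed limits (degrees/s): [127.2, 127.2, 147.25, 180, 180, 180].

INTERFACE

Orientations are given as [roll, pitch, yaw] about the fixed x, y, z axes, in that order (R = Rz(yaw) Ry(pitch) Rx(roll)).
In Python, from workcell import bot, viewer, job gives the robot as it stands.
- The arm moves only by the tool play_rows, never from a script. Its argument "commands" is a list of rows, each an object of numbers: "tx", "ty", "tz": the shift along the tool's x, y, z in cm; "ax", "ay", "az": the turn, a rotation vector about the tool's x, y, z in rad. A call has 1 to 20 rows; each row is the pose to reach, as a shift and turn from the pose commanded when the call began, along the tool's axes at that moment; what a row does not reach only later rows make up. A row lasts 1/10 s, in which the tool goes at most 50 mm and 8.59 degrees, less where a joint would pass 70% of its speed; a pose out of reach is approached as far as the arm can. A call with a gripper value outside its range is refused whole. "grip" is the finger opening in cm, from 0 to 8.54, set as the call begins (left out, the last holds). The fingers move at their own pace and stop on an object; "newtons" is the grip in N (left out, the last holds). Time passes only in rows, so rows that repeat a pose let the fingers close. It gives the time, the measured TCP pose, the force and the opening at its end, in the units of the state.
- bot.get_obs(): the state, without advancing time (a new reading comes with each control period).
- viewer.camera(name): name is "scene" or "top"; returns a dict with "pixels" (420x560x3 uint8, red, green, blue), "depth" (420x560 float32, m along the optical axis (not along the pixel's ray), 0 where there is no reading), "fx", "fy", "cx", "cy" (pixels), "rvec" (rotation vector, rad) and "tvec" (3), from world to camera coordinates, as OpenCV has them. Camera axes: x right, y down, z forward; pixel columns grow to the right and rows downward; lengths in m; the calibration is good to about 2 mm. A picture is of the moment at which its call begins.
- job.job_done(): hands the job in, once; it reports no verdict.
The state is a dict: "time": time; "q": joint angles; "qd": joint speeds; "joint_efforts": joint torques, N m; "ee_pos": TCP position; "tcp_rot": TCP orientation; "wrist_force": force on the tool from outside, world axes, zero at the start; "torque": the same for the moment, N m; "opening": finger opening in m.
Only numpy, scipy, OpenCV 4.12 (cv2) and the standard library are available. Lean on these libraries where they do the work, as an engineer would, in place of code of your own. Each camera call takes 0.05 s, during which the arm holds its last target.

## Working session

There is one attempt and no reset: what is moved stays moved. The work goes in short steps, Python scripts to look and compute and a tool call to move; the robot and the scene stay as the last step left them, time stands still between calls to the robot, and variables do not carry over. Pictures are saved under pics/ and viewed, and the job is handed in when it is done.

Besides the shell and the picture viewer there is one more tool, called after ">>>" as name(argument=value, ...) on one line, values as JSON. play_rows: Moves the arm, as the interface text tells. Its arguments: {"type":"object","properties":{"commands":{"type":"array"},"grip":{"type":"number"},"newtons":{"type":"number"}},"required":["commands"]}

```bash
ls; mkdir -p pics; python3 - <<'E'
from workcell import bot, viewer, job
import cv2,numpy as np
print(bot.get_obs())
for n in ("scene","top"):
    c=viewer.camera(n)
    cv2.imwrite(f"pics/{n}0.png",c["pixels"][:,:,::-1]); np.savez(f"{n}0.npz",**c)
    print(n,c["fx"],c["fy"],c["cx"],c["cy"],c["rvec"],c["tvec"])
E
```

```text
pics
{'time': 0.0, 'q': array([-6.68657824e+01,  5.00906271e+00,  1.00340839e+01,  9.51004805e+01,
        5.76766805e-04,  9.00002773e+01]), 'qd': array([ 0.00568168, -0.07181831, -0.04605188, -0.10008009,  0.08387368,
        0.01745852]), 'joint_efforts': array([ 2.56618318e-03, -5.20385563e+01,  4.64808404e+01,  1.63501682e-02,
        1.66265731e-04,  1.77231550e-05]), 'ee_pos': array([ 0.21600508, -0.50557313,  0.2495993 ]), 'tcp_rot': array([-1.79924541e+02, -5.76401137e-04,  2.31339395e+01]), 'wrist_force': array([ 0.32972069, -0.37687015, -0.63943713]), 'torque': array([ 0.04524039, -0.01077384,  0.00864545]), 'opening': 0.0852344111320114}
scene 390.200384539128 390.200384539128 270.61381800322033 211.09026974466596 [ 2.33201663  0.80128458 -0.29847552] [-0.4683827  -0.2192781   1.17443519]
top 398.10970201724973 398.10970201724973 281.09908172037484 208.09679361664166 [ 2.12361787 -2.11864916  0.15363869] [0.00862768 0.5567793  1.14619984]
```

View pics/scene0.png

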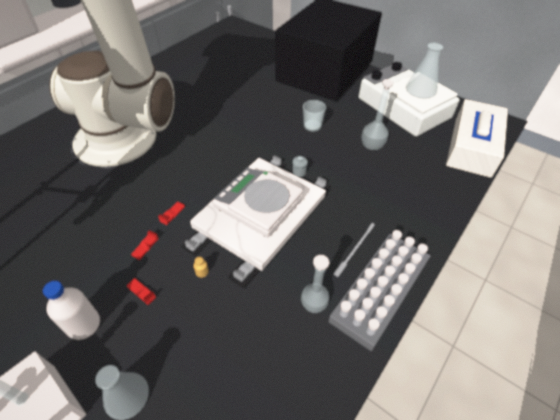

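View pics/top0.png

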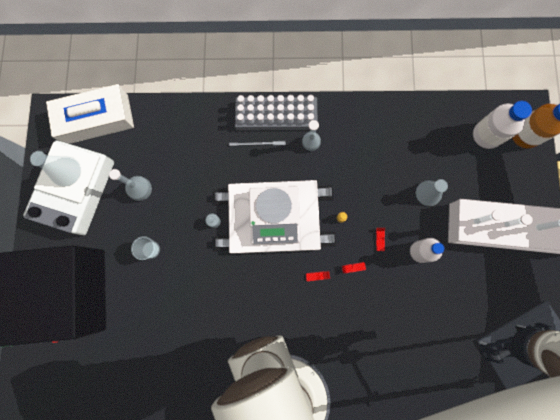

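The scene view shows the slab at about (260,212). The top view shows it at cols 228-320, rows 181-252, with +x up and +y left. Grey shims sit at top-view (222,196), (222,243), (325,192) and (327,239). The red look-alikes are at (318,276), (354,268) and (380,239). Next I'll measure the slab and shims.

```bash
cat > h.py <<'E'
import numpy as np,cv2
def load(n): return dict(np.load(n+".npz"))
def cloud(c):
    R=cv2.Rodrigues(c["rvec"])[0]; d=c["depth"]; v,u=np.mgrid[:d.shape[0],:d.shape[1]]
    P=np.stack([(u-c["cx"])/c["fx"]*d,(v-c["cy"])/c["fy"]*d,d],-1)
    W=(P-c["tvec"])@R; W[d<=0]=np.nan; return W
def proj(c,p):
    return cv2.projectPoints(np.array(p,float).reshape(-1,3),c["rvec"],c["tvec"],np.array([[c["fx"],0,c["cx"]],[0,c["fy"],c["cy"]],[0,0,1]]),None)[0][:,0]
def onplane(c,uv,z):
    R=cv2.Rodrigues(c["rvec"])[0]; o=-R.T@c["tvec"]; uv=np.atleast_2d(uv)
    r=np.c_[(uv[:,0]-c["cx"])/c["fx"],(uv[:,1]-c["cy"])/c["fy"],np.ones(len(uv))]@R
    return o+r*((z-o[2])/r[:,2])[:,None]
E
python3 - <<'E'
from h import *
for n in("top0","scene0"):
    c=load(n);W=cloud(c)
    print(n,"bench z",np.nanmedian(W[300:310,200:215,2]) if n=="top0" else np.nanmedian(W[150:170,180:200,2]))
    m=(W[...,2]>.032)&(W[...,2]<.047)
    k,l,s,ce=cv2.connectedComponentsWithStats(m.astype(np.uint8))
    i=1+np.argmax(s[1:,4]); P=W[l==i]; r=cv2.minAreaRect(P[:,:2].astype(np.float32)); print(s[i],np.median(P[:,2]),r); print(cv2.boxPoints(r))
    im=c["pixels"][:,:,::-1]
    x0,x1,y0,y1=(205,345,170,265) if n=="top0" else (170,350,145,290)
    f=5 if n=="top0" else 4
    cv2.imwrite(f"pics/{n}crop.png",cv2.resize(im[y0:y1,x0:x1],None,fx=f,fy=f,interpolation=cv2.INTER_CUBIC))
E
```

```text
top0 bench z 0.0004629470473555484
[ 229  181   92   73 3354] 0.04060780033001626 ((0.5338608026504517, 0.032324329018592834), (0.21095792949199677, 0.2703268826007843), 2.3932480812072754)
[[ 0.4228297   0.1629653 ]
 [ 0.43411797 -0.1071258 ]
 [ 0.6448919  -0.09831664]
 [ 0.63360363  0.17177445]]
scene0 bench z -0.0016126679662342596
[ 191  159  134  108 3759] 0.038701488611731207 ((0.5341958403587341, 0.03389471024274826), (0.21107600629329681, 0.2721204161643982), 2.3083155155181885)
[[ 0.42326343  0.16559377]
 [ 0.43422353 -0.10630583]
 [ 0.64512825 -0.09780435]
 [ 0.63416815  0.17409524]]
```

```bash
python3 - <<'E'
from h import *
for n in("top0","scene0"):
    c=load(n)
    hsv=cv2.cvtColor(c["pixels"],cv2.COLOR_RGB2HSV); W=cloud(c)
    m=(W[...,2]>.010)&(W[...,2]<.031)&(W[...,0]>.2)&(W[...,0]<.7)&(abs(W[...,1])<.35)&(hsv[...,1]<120)
    k,l,s,ce=cv2.connectedComponentsWithStats(m.astype(np.uint8))
    for i in range(1,k):
        if s[i,4]>25:
            P=W[l==i];print(n,s[i],P.min(0).round(3),P.max(0).round(3))
E
```

```text
top0 [318 186  15  13 113] [ 0.594 -0.147  0.01 ] [ 0.633 -0.103  0.031]
top0 [215 191  14  11 115] [0.585 0.175 0.01 ] [0.617 0.218 0.031]
top0 [320 235  15   8 103] [ 0.458 -0.15   0.01 ] [ 0.48  -0.108  0.028]
top0 [215 238  15  13 113] [0.433 0.169 0.01 ] [0.47  0.212 0.031]
scene0 [269 156  12  11  80] [0.444 0.183 0.01 ] [0.467 0.211 0.027]
scene0 [293 166  13   9  70] [0.511 0.201 0.01 ] [0.54  0.225 0.029]
scene0 [314 177  12  12  90] [0.587 0.189 0.011] [0.61  0.215 0.029]
scene0 [185 194 140  87 814] [ 0.436 -0.149  0.01 ] [0.645 0.171 0.031]
```

View pics/top0crop.png

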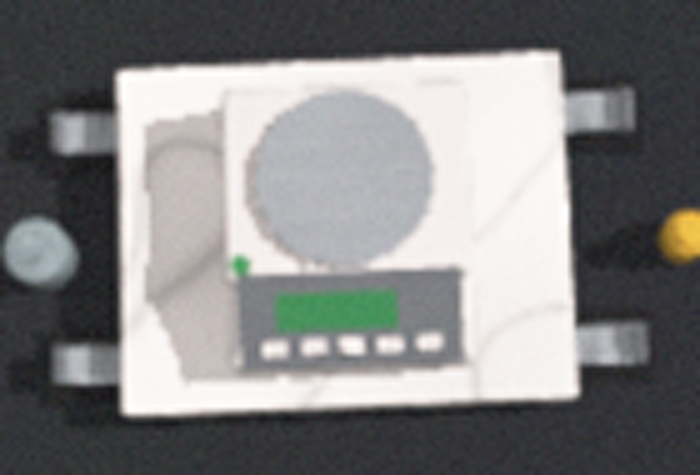

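View pics/scene0crop.png

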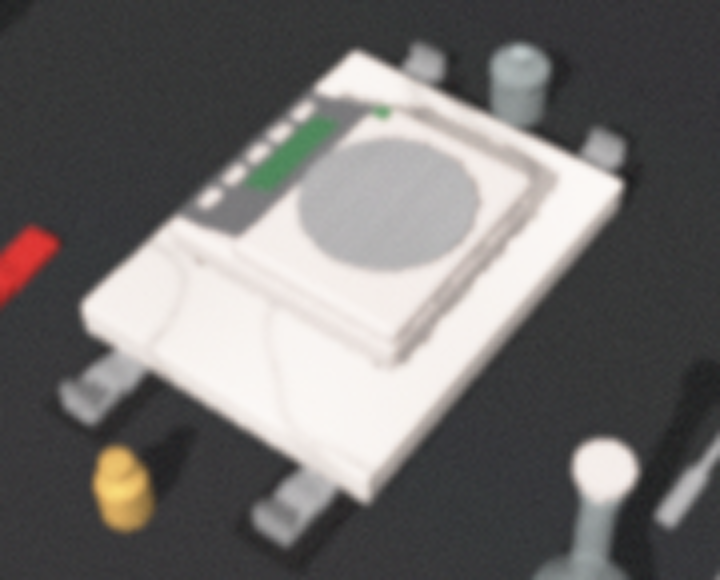

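```bash
python3 - <<'E'
from h import *
a=np.radians(2.35);R=np.array([[np.cos(a),-np.sin(a)],[np.sin(a),np.cos(a)]]);c0=np.array([.534,.033])
for n,x,y in(("nl",-.083,.115),("nr",-.083,-.115),("fl",.083,.115),("fr",.083,-.115)): print(n,(c0+R@[x,y]).round(4))
for n in("top0","scene0"):
    c=load(n);W=cloud(c);m=np.isfinite(W[...,2])
    L=np.full(W.shape,np.nan);L[...,:2]=(W[...,:2]-c0)@R;L[...,2]=W[...,2]
    for sy in(1,-1):
      for sx in(1,-1):
        q=(L[...,1]*sy>.155)&(L[...,1]*sy<.19)&(L[...,0]*sx>.04)&(L[...,0]*sx<.11)&(L[...,2]>.015)&(L[...,2]<.03)
        P=L[q];print(n,sx,sy,len(P),P.min(0).round(4),P.max(0).round(4),np.median(P,0).round(4),np.percentile(P[:,2],85).round(4))
    # obstacles near
    m=(W[...,2]>.03)&(W[...,0]>.3)&(W[...,0]<.75)&(abs(W[...,1])<.4)
    k,l,s,ce=cv2.connectedComponentsWithStats(m.astype(np.uint8))
    for i in range(1,k):
        if s[i,4]>25:
            P=W[l==i];print(n,s[i],P.min(0).round(3),P.max(0).round(3))
E
```

```text
nl [0.4464 0.1445]
nr [ 0.4558 -0.0853]
fl [0.6122 0.1513]
fr [ 0.6216 -0.0785]
top0 1 1 58 [0.0596 0.1551 0.0152] [0.0827 0.1792 0.0297] [0.0717 0.1677 0.0199] 0.026
top0 -1 1 51 [-0.0827  0.1562  0.0151] [-0.0618  0.1768  0.03  ] [-0.0732  0.1663  0.0203] 0.0286
top0 1 -1 53 [ 0.0603 -0.1788  0.0151] [ 0.082  -0.157   0.0289] [ 0.0714 -0.167   0.0205] 0.0269
top0 -1 -1 53 [-0.0836 -0.1795  0.015 ] [-0.0614 -0.1553  0.0283] [-0.0737 -0.1706  0.0184] 0.0247
top0 [ 229  181   92   73 6163] [ 0.423 -0.106  0.03 ] [0.643 0.17  0.102]
top0 [338 213   9   9  56] [ 0.52  -0.186  0.03 ] [ 0.545 -0.161  0.052]
top0 [206 214  13  13 131] [0.503 0.199 0.036] [0.54  0.237 0.055]
top0 [147 238  11  21  81] [0.406 0.378 0.032] [0.464 0.399 0.075]
top0 [413 240  22  22 322] [ 0.401 -0.4    0.03 ] [ 0.46  -0.378  0.155]
scene0 1 1 77 [0.0597 0.1564 0.0153] [0.0829 0.1797 0.0286] [0.0722 0.1715 0.0183] 0.0259
scene0 -1 1 66 [-0.0829  0.1556  0.0152] [-0.0606  0.1814  0.0267] [-0.0722  0.171   0.0188] 0.0252
scene0 1 -1 107 [ 0.0605 -0.1786  0.0151] [ 0.0834 -0.1553  0.0284] [ 0.073  -0.1709  0.0196] 0.0263
scene0 -1 -1 46 [-0.0836 -0.1785  0.015 ] [-0.061  -0.1574  0.0243] [-0.0703 -0.1745  0.0206] 0.0225
scene0 [303 106  18  18 174] [0.406 0.379 0.03 ] [0.466 0.4   0.069]
scene0 [293 157  14  12 141] [0.505 0.199 0.031] [0.541 0.24  0.052]
scene0 [ 191  159  134  108 7573] [ 0.424 -0.106  0.03 ] [0.644 0.172 0.096]
scene0 [194 258  13  13  99] [ 0.523 -0.186  0.03 ] [ 0.546 -0.162  0.049]
scene0 [ 54 281  41  42 472] [ 0.409 -0.4    0.031] [ 0.463 -0.378  0.151]
```

>>> play_rows(commands=[{"tx": 10, "ty": -7.5, "az": -0.3}, {"tx": 20, "ty": -15, "az": -0.6}, {"tx": 30, "ty": -22, "az": -0.9}, {"tx": 38.6, "ty": -29.3, "az": -1.208}, {"tx": 38.6, "ty": -29.3, "az": -1.208}, {"tx": 38.6, "ty": -29.3, "az": -1.208}, {"tx": 38.6, "ty": -29.3, "az": -1.208}, {"tx": 38.6, "ty": -29.3, "az": -1.208}, {"tx": 38.6, "ty": -29.3, "az": -1.208}, {"tx": 38.6, "ty": -29.3, "az": -1.208}, {"tx": 38.6, "ty": -29.3, "az": -1.208}, {"tx": 38.6, "ty": -29.3, "az": -1.208}, {"tx": 38.6, "ty": -29.3, "tz": 10, "az": -1.208}, {"tx": 38.6, "ty": -29.3, "tz": 15, "az": -1.208}, {"tx": 38.6, "ty": -29.3, "tz": 15, "az": -1.208}, {"tx": 38.6, "ty": -29.3, "tz": 15, "az": -1.208}], grip=0, newtons=60)

```text
invalid input at $.commands[0]: expected keys tx, ty, tz, ax, ay, az
```

>>> play_rows(commands=[{"tx": 10, "ty": -7.5, "tz": 0, "ax": 0, "ay": 0, "az": -0.3}, {"tx": 20, "ty": -15, "tz": 0, "ax": 0, "ay": 0, "az": -0.6}, {"tx": 30, "ty": -22, "tz": 0, "ax": 0, "ay": 0, "az": -0.9}, {"tx": 38.6, "ty": -29.3, "tz": 0, "ax": 0, "ay": 0, "az": -1.208}, {"tx": 38.6, "ty": -29.3, "tz": 0, "ax": 0, "ay": 0, "az": -1.208}, {"tx": 38.6, "ty": -29.3, "tz": 0, "ax": 0, "ay": 0, "az": -1.208}, {"tx": 38.6, "ty": -29.3, "tz": 0, "ax": 0, "ay": 0, "az": -1.208}, {"tx": 38.6, "ty": -29.3, "tz": 0, "ax": 0, "ay": 0, "az": -1.208}, {"tx": 38.6, "ty": -29.3, "tz": 0, "ax": 0, "ay": 0, "az": -1.208}, {"tx": 38.6, "ty": -29.3, "tz": 0, "ax": 0, "ay": 0, "az": -1.208}, {"tx": 38.6, "ty": -29.3, "tz": 0, "ax": 0, "ay": 0, "az": -1.208}, {"tx": 38.6, "ty": -29.3, "tz": 0, "ax": 0, "ay": 0, "az": -1.208}, {"tx": 38.6, "ty": -29.3, "tz": 10, "ax": 0, "ay": 0, "az": -1.208}, {"tx": 38.6, "ty": -29.3, "tz": 15, "ax": 0, "ay": 0, "az": -1.208}, {"tx": 38.6, "ty": -29.3, "tz": 15, "ax": 0, "ay": 0, "az": -1.208}], grip=0, newtons=60)

```text
time: 1.6
ee_pos: [0.4554, -0.0859, 0.0988]
tcp_rot: [179.9, 0.0, 92.2]
wrist_force: [1.1, 0.7, 1.4]
opening: 0.0003
```

>>> play_rows(commands=[{"tx": 0, "ty": 0, "tz": 2, "ax": 0, "ay": 0, "az": 0}, {"tx": 0, "ty": 0, "tz": 3.2, "ax": 0, "ay": 0, "az": 0}, {"tx": 0, "ty": 0, "tz": 3.5, "ax": 0, "ay": 0, "az": 0}, {"tx": 0, "ty": 0, "tz": 3.5, "ax": 0, "ay": 0, "az": 0}])

```text
time: 2.0
ee_pos: [0.4563, -0.0853, 0.0662]
tcp_rot: [179.9, 0.0, 92.3]
wrist_force: [0.2, 0.5, 0.4]
opening: 0.0004
```

>>> play_rows(commands=[{"tx": 0, "ty": 0, "tz": 0.15, "ax": 0, "ay": 0, "az": 0}, {"tx": 0, "ty": 0, "tz": 0.3, "ax": 0, "ay": 0, "az": 0}, {"tx": 0, "ty": 0, "tz": 0.3, "ax": 0, "ay": 0, "az": 0}])

```text
time: 2.3
ee_pos: [0.4563, -0.0847, 0.0628]
tcp_rot: [179.9, 0.0, 92.4]
wrist_force: [-0.5, 0.2, -0.1]
opening: -0.0001
```

>>> play_rows(commands=[{"tx": 0, "ty": 0, "tz": 0.1, "ax": 0, "ay": 0, "az": 0}, {"tx": 0, "ty": 0, "tz": 0.2, "ax": 0, "ay": 0, "az": 0}, {"tx": 0, "ty": 0, "tz": 0.2, "ax": 0, "ay": 0, "az": 0}])

```text
time: 2.6
ee_pos: [0.4559, -0.0846, 0.0602]
tcp_rot: [-180.0, -0.0, 92.4]
wrist_force: [0.1, 0.4, 0.5]
opening: 0.0
```

>>> play_rows(commands=[{"tx": 0, "ty": 0, "tz": 0.05, "ax": 0, "ay": 0, "az": 0}, {"tx": 0, "ty": 0, "tz": 0.1, "ax": 0, "ay": 0, "az": 0}, {"tx": 0, "ty": 0, "tz": 0.1, "ax": 0, "ay": 0, "az": 0}])

```text
time: 2.9
ee_pos: [0.4559, -0.0847, 0.0592]
tcp_rot: [-180.0, -0.0, 92.4]
wrist_force: [-0.5, -0.6, -0.8]
opening: -0.0
```

>>> play_rows(commands=[{"tx": 0, "ty": 0, "tz": 0.05, "ax": 0, "ay": 0, "az": 0}, {"tx": 0, "ty": 0, "tz": 0.1, "ax": 0, "ay": 0, "az": 0}, {"tx": 0, "ty": 0, "tz": 0.1, "ax": 0, "ay": 0, "az": 0}])

```text
time: 3.2
ee_pos: [0.4559, -0.0847, 0.0584]
tcp_rot: [-180.0, 0.0, 92.3]
wrist_force: [-1.0, -0.6, 2.3]
opening: 0.0001
```

Contact at about z 0.0585. I'll press on in 1 mm steps.

>>> play_rows(commands=[{"tx": 0, "ty": 0, "tz": 0.05, "ax": 0, "ay": 0, "az": 0}, {"tx": 0, "ty": 0, "tz": 0.1, "ax": 0, "ay": 0, "az": 0}, {"tx": 0, "ty": 0, "tz": 0.1, "ax": 0, "ay": 0, "az": 0}])

```text
time: 3.5
ee_pos: [0.4558, -0.0848, 0.0573]
tcp_rot: [-180.0, 0.0, 92.3]
wrist_force: [-2.5, -1.5, 3.7]
opening: -0.0001
```

>>> play_rows(commands=[{"tx": 0, "ty": 0, "tz": 0.05, "ax": 0, "ay": 0, "az": 0}, {"tx": 0, "ty": 0, "tz": 0.1, "ax": 0, "ay": 0, "az": 0}, {"tx": 0, "ty": 0, "tz": 0.1, "ax": 0, "ay": 0, "az": 0}])

```text
time: 3.8
ee_pos: [0.4559, -0.0847, 0.0563]
tcp_rot: [180.0, 0.0, 92.3]
wrist_force: [-2.9, -1.6, 3.6]
opening: -0.0001
```

>>> play_rows(commands=[{"tx": 0, "ty": 0, "tz": 0.1, "ax": 0, "ay": 0, "az": 0}, {"tx": 0, "ty": 0, "tz": 0.2, "ax": 0, "ay": 0, "az": 0}, {"tx": 0, "ty": 0, "tz": 0.2, "ax": 0, "ay": 0, "az": 0}])

```text
time: 4.1
ee_pos: [0.456, -0.0848, 0.0551]
tcp_rot: [180.0, 0.0, 92.3]
wrist_force: [-6.0, -1.7, 10.9]
opening: -0.0001
```

>>> play_rows(commands=[{"tx": 0, "ty": 0, "tz": 0.05, "ax": 0, "ay": 0, "az": 0}, {"tx": 0, "ty": 0, "tz": 0.05, "ax": 0, "ay": 0, "az": 0}])

```text
time: 4.3
ee_pos: [0.456, -0.0848, 0.055]
tcp_rot: [180.0, 0.0, 92.3]
wrist_force: [-8.4, -1.4, 15.8]
opening: -0.0001
```

The near right corner gives about 3.5 mm. I'll press the other three too, to be certain.

>>> play_rows(commands=[{"tx": 0, "ty": 0, "tz": -1, "ax": 0, "ay": 0, "az": 0}, {"tx": 0, "ty": 0, "tz": -3, "ax": 0, "ay": 0, "az": 0}, {"tx": 0, "ty": 0, "tz": -3, "ax": 0, "ay": 0, "az": 0}, {"tx": 0, "ty": 5, "tz": -3, "ax": 0, "ay": 0, "az": 0}, {"tx": 0, "ty": 10, "tz": -3, "ax": 0, "ay": 0, "az": 0}, {"tx": 0, "ty": 14, "tz": -3, "ax": 0, "ay": 0, "az": 0}, {"tx": 0, "ty": 16.6, "tz": -3, "ax": 0, "ay": 0, "az": 0}, {"tx": 0, "ty": 16.6, "tz": -3, "ax": 0, "ay": 0, "az": 0}, {"tx": 0, "ty": 16.6, "tz": -2, "ax": 0, "ay": 0, "az": 0}, {"tx": 0, "ty": 16.6, "tz": -1, "ax": 0, "ay": 0, "az": 0}, {"tx": 0, "ty": 16.6, "tz": -0.7, "ax": 0, "ay": 0, "az": 0}, {"tx": 0, "ty": 16.6, "tz": -0.6, "ax": 0, "ay": 0, "az": 0}, {"tx": 0, "ty": 16.6, "tz": -0.6, "ax": 0, "ay": 0, "az": 0}])

```text
time: 5.6
ee_pos: [0.6214, -0.0779, 0.0599]
tcp_rot: [180.0, -0.0, 92.3]
wrist_force: [-0.4, -0.1, -0.6]
opening: -0.0002
```

>>> play_rows(commands=[{"tx": 0, "ty": 0, "tz": 0.05, "ax": 0, "ay": 0, "az": 0}, {"tx": 0, "ty": 0, "tz": 0.1, "ax": 0, "ay": 0, "az": 0}, {"tx": 0, "ty": 0, "tz": 0.1, "ax": 0, "ay": 0, "az": 0}])

```text
time: 5.9
ee_pos: [0.6219, -0.0779, 0.0591]
tcp_rot: [180.0, 0.0, 92.3]
wrist_force: [-0.8, 0.4, 1.6]
opening: -0.0001
```

>>> play_rows(commands=[{"tx": 0, "ty": 0, "tz": 0.05, "ax": 0, "ay": 0, "az": 0}, {"tx": 0, "ty": 0, "tz": 0.1, "ax": 0, "ay": 0, "az": 0}, {"tx": 0, "ty": 0, "tz": 0.1, "ax": 0, "ay": 0, "az": 0}])

```text
time: 6.2
ee_pos: [0.6219, -0.0779, 0.059]
tcp_rot: [179.9, 0.0, 92.3]
wrist_force: [-4.2, -0.4, 8.9]
opening: 0.0001
```

>>> play_rows(commands=[{"tx": 0, "ty": 0, "tz": 0.05, "ax": 0, "ay": 0, "az": 0}, {"tx": 0, "ty": 0, "tz": 0.05, "ax": 0, "ay": 0, "az": 0}])

```text
time: 6.4
ee_pos: [0.622, -0.0779, 0.059]
tcp_rot: [179.9, 0.0, 92.3]
wrist_force: [-5.3, 1.5, 11.3]
opening: -0.0001
```

>>> play_rows(commands=[{"tx": 0, "ty": 0, "tz": -1, "ax": 0, "ay": 0, "az": 0}, {"tx": 0, "ty": 0, "tz": -5, "ax": 0, "ay": 0, "az": 0}, {"tx": 0, "ty": 0, "tz": -9, "ax": 0, "ay": 0, "az": 0}, {"tx": 5, "ty": 0, "tz": -9, "ax": 0, "ay": 0, "az": 0}, {"tx": 10, "ty": 0, "tz": -9, "ax": 0, "ay": 0, "az": 0}, {"tx": 15, "ty": 0, "tz": -9, "ax": 0, "ay": 0, "az": 0}, {"tx": 20, "ty": 0, "tz": -9, "ax": 0, "ay": 0, "az": 0}, {"tx": 23, "ty": 0, "tz": -9, "ax": 0, "ay": 0, "az": 0}, {"tx": 23, "ty": 0, "tz": -9, "ax": 0, "ay": 0, "az": 0}, {"tx": 23, "ty": 0, "tz": -5, "ax": 0, "ay": 0, "az": 0}, {"tx": 23, "ty": 0, "tz": -1.5, "ax": 0, "ay": 0, "az": 0}, {"tx": 23, "ty": 0, "tz": -0.5, "ax": 0, "ay": 0, "az": 0}, {"tx": 23, "ty": 0, "tz": -0.2, "ax": 0, "ay": 0, "az": 0}, {"tx": 23, "ty": 0, "tz": -0.2, "ax": 0, "ay": 0, "az": 0}])

```text
time: 7.8
ee_pos: [0.6127, 0.1514, 0.0601]
tcp_rot: [180.0, -0.0, 92.3]
wrist_force: [0.5, 0.5, 0.3]
opening: 0.0001
```

>>> play_rows(commands=[{"tx": 0, "ty": 0, "tz": 0.05, "ax": 0, "ay": 0, "az": 0}, {"tx": 0, "ty": 0, "tz": 0.1, "ax": 0, "ay": 0, "az": 0}, {"tx": 0, "ty": 0, "tz": 0.1, "ax": 0, "ay": 0, "az": 0}])

```text
time: 8.1
ee_pos: [0.6128, 0.1519, 0.0591]
tcp_rot: [179.9, -0.0, 92.3]
wrist_force: [-0.0, -1.2, 2.9]
opening: -0.0001
```

The far right corner is firm: 11 N, under 0.2 mm. Far left next.

>>> play_rows(commands=[{"tx": 0, "ty": 0, "tz": 0.05, "ax": 0, "ay": 0, "az": 0}, {"tx": 0, "ty": 0, "tz": 0.12, "ax": 0, "ay": 0, "az": 0}, {"tx": 0, "ty": 0, "tz": 0.12, "ax": 0, "ay": 0, "az": 0}])

```text
time: 8.4
ee_pos: [0.6129, 0.1518, 0.059]
tcp_rot: [179.9, 0.0, 92.3]
wrist_force: [-3.5, -2.6, 11.2]
opening: -0.0003
```

>>> play_rows(commands=[{"tx": 0, "ty": 0, "tz": -1, "ax": 0, "ay": 0, "az": 0}, {"tx": 0, "ty": 0, "tz": -3, "ax": 0, "ay": 0, "az": 0}, {"tx": 0, "ty": 0, "tz": -3, "ax": 0, "ay": 0, "az": 0}, {"tx": 0, "ty": -5, "tz": -3, "ax": 0, "ay": 0, "az": 0}, {"tx": 0, "ty": -10, "tz": -3, "ax": 0, "ay": 0, "az": 0}, {"tx": 0, "ty": -14, "tz": -3, "ax": 0, "ay": 0, "az": 0}, {"tx": 0, "ty": -16.6, "tz": -3, "ax": 0, "ay": 0, "az": 0}, {"tx": 0, "ty": -16.6, "tz": -3, "ax": 0, "ay": 0, "az": 0}, {"tx": 0, "ty": -16.6, "tz": -2, "ax": 0, "ay": 0, "az": 0}, {"tx": 0, "ty": -16.6, "tz": -0.7, "ax": 0, "ay": 0, "az": 0}, {"tx": 0, "ty": -16.6, "tz": -0.3, "ax": 0, "ay": 0, "az": 0}, {"tx": 0, "ty": -16.6, "tz": -0.2, "ax": 0, "ay": 0, "az": 0}, {"tx": 0, "ty": -16.6, "tz": -0.2, "ax": 0, "ay": 0, "az": 0}])

```text
time: 9.7
ee_pos: [0.4466, 0.145, 0.0589]
tcp_rot: [-179.9, 0.0, 92.3]
wrist_force: [-5.8, -1.8, 11.9]
opening: 0.0002
```

>>> play_rows(commands=[{"tx": 0, "ty": 0, "tz": 0.05, "ax": 0, "ay": 0, "az": 0}, {"tx": 0, "ty": 0, "tz": 0.1, "ax": 0, "ay": 0, "az": 0}, {"tx": 0, "ty": 0, "tz": 0.1, "ax": 0, "ay": 0, "az": 0}])

```text
time: 10.0
ee_pos: [0.4466, 0.145, 0.0589]
tcp_rot: [-179.9, 0.0, 92.3]
wrist_force: [-8.9, -2.8, 20.7]
opening: -0.0002
```

>>> play_rows(commands=[{"tx": 0, "ty": 0, "tz": 0.05, "ax": 0, "ay": 0, "az": 0}, {"tx": 0, "ty": 0, "tz": 0.1, "ax": 0, "ay": 0, "az": 0}, {"tx": 0, "ty": 0, "tz": 0.1, "ax": 0, "ay": 0, "az": 0}])

```text
time: 10.3
ee_pos: [0.4467, 0.145, 0.0588]
tcp_rot: [-180.0, 0.0, 92.3]
wrist_force: [-13.4, -3.9, 29.5]
opening: -0.0006
```

All three others are firm. That makes near right the loose one, so I'll go behind its shim's heel.

>>> play_rows(commands=[{"tx": 0, "ty": 0, "tz": -1, "ax": 0, "ay": 0, "az": 0}, {"tx": 0, "ty": 0, "tz": -5, "ax": 0, "ay": 0, "az": 0}, {"tx": 0, "ty": 0, "tz": -9.3, "ax": 0, "ay": 0, "az": 0}, {"tx": -5, "ty": 1.1, "tz": -9.3, "ax": 0, "ay": 0, "az": 0}, {"tx": -10, "ty": 1.1, "tz": -9.3, "ax": 0, "ay": 0, "az": 0}, {"tx": -15, "ty": 1.1, "tz": -9.3, "ax": 0, "ay": 0, "az": 0}, {"tx": -20, "ty": 1.1, "tz": -9.3, "ax": 0, "ay": 0, "az": 0}, {"tx": -25, "ty": 1.1, "tz": -9.3, "ax": 0, "ay": 0, "az": 0}, {"tx": -30, "ty": 1.1, "tz": -9.3, "ax": 0, "ay": 0, "az": 0}, {"tx": -33, "ty": 1.1, "tz": -9.3, "ax": 0, "ay": 0, "az": 0}, {"tx": -33, "ty": 1.1, "tz": -9.3, "ax": 0, "ay": 0, "az": 0}, {"tx": -33, "ty": 1.1, "tz": -5, "ax": 0, "ay": 0, "az": 0}, {"tx": -33, "ty": 1.1, "tz": -1, "ax": 0, "ay": 0, "az": 0}, {"tx": -33, "ty": 1.1, "tz": -1, "ax": 0, "ay": 0, "az": 0}])

```text
time: 11.7
ee_pos: [0.4681, -0.1828, 0.0613]
tcp_rot: [-179.5, -0.2, 92.3]
wrist_force: [-0.9, 1.0, -0.1]
opening: -0.0001
```

```bash
python3 - <<'E'
from workcell import bot, viewer
from h import *
for n in("top","scene"):
    c=viewer.camera(n);np.savez(n+"1.npz",**c);im=c["pixels"][:,:,::-1]
    x0,x1,y0,y1=(290,400,180,290) if n=="top" else (140,280,190,310)
    cv2.imwrite(f"pics/{n}1.png",cv2.resize(im[y0:y1,x0:x1],None,fx=5,fy=5,interpolation=cv2.INTER_CUBIC))
print(bot.get_obs()["ee_pos"])
E
```

```text
[ 0.47087552 -0.18372608  0.06708414]
```

View pics/top1.png

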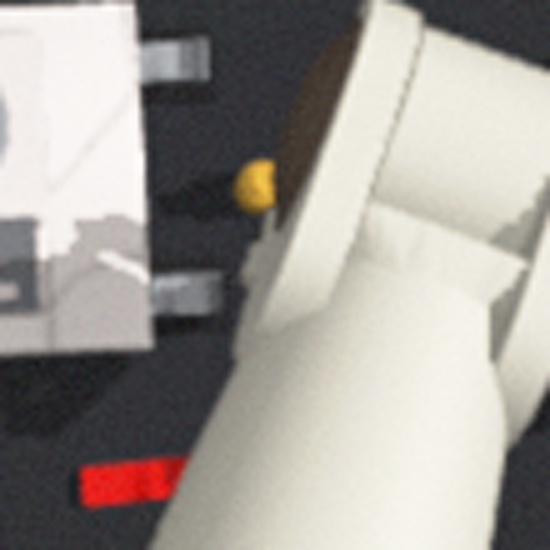

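View pics/scene1.png

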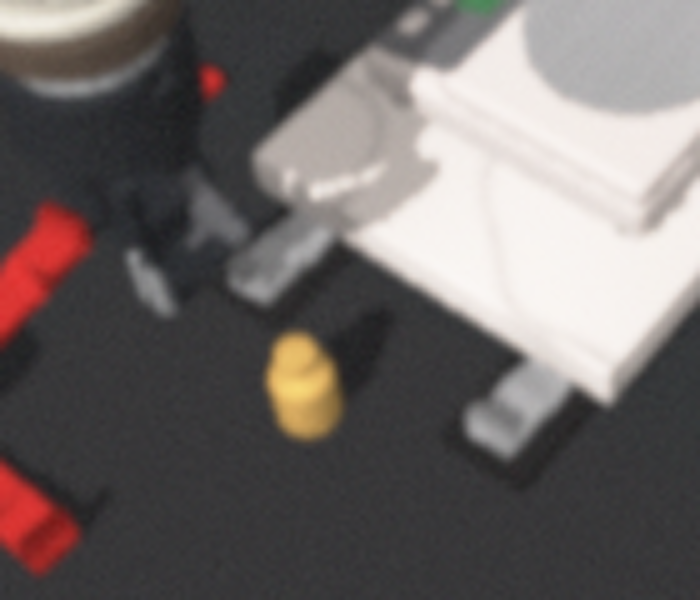

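```bash
python3 - <<'E'
from h import *
c=load("scene1")
for dz in(-.019,0,.03):
  for dx in(-.0145,0,.0145): print(dz,dx,((proj(c,[.4709+dx,-.1837,.0671+dz])[0]-[140,190])*5).round())
W=cloud(c)
for u,v in((155,285),(215,215),(150,265),(195,230),(225,225)):
  a,b=int(140+u/5),int(190+v/5);print(u,v,W[b,a].round(3))
im=c["pixels"][:,:,::-1]
cv2.imwrite("pics/s1b.png",cv2.resize(im[200:265,145:205],None,fx=9,fy=9,interpolation=cv2.INTER_CUBIC))
E
```

```text
-0.019 -0.0145 [150. 275.]
-0.019 0 [173. 292.]
-0.019 0.0145 [196. 309.]
0 -0.0145 [142. 250.]
0 0 [164. 267.]
0 0.0145 [188. 284.]
0.03 -0.0145 [127. 208.]
0.03 0 [150. 225.]
0.03 0.0145 [174. 242.]
155 285 [ 0.477 -0.194  0.07 ]
215 215 [nan nan nan]
150 265 [ 0.481 -0.195  0.09 ]
195 230 [ 0.511 -0.188  0.131]
225 225 [ 0.524 -0.182  0.14 ]
```

View pics/s1b.png

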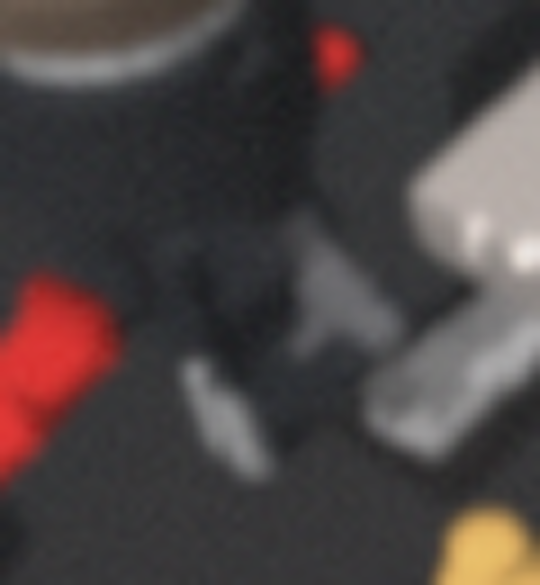

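The scene crop shows the light fingertip pad at about (155,285), behind and to the left of the nr shim's heel at (245,275), and clear of the brass weight at (305,385). I'll lower and push.

>>> play_rows(commands=[{"tx": 0, "ty": 0, "tz": 1.8, "ax": 0, "ay": 0, "az": 0}, {"tx": 0, "ty": 0, "tz": 3.2, "ax": 0, "ay": 0, "az": 0}, {"tx": 0, "ty": 0, "tz": 3.6, "ax": 0, "ay": 0, "az": 0}, {"tx": 0, "ty": 0, "tz": 3.6, "ax": 0, "ay": 0, "az": 0}, {"tx": 1, "ty": 0, "tz": 3.6, "ax": 0, "ay": 0, "az": 0}, {"tx": 1.8, "ty": 0, "tz": 3.6, "ax": 0, "ay": 0, "az": 0}, {"tx": 2.0, "ty": 0, "tz": 3.6, "ax": 0, "ay": 0, "az": 0}, {"tx": 2.0, "ty": 0, "tz": 3.6, "ax": 0, "ay": 0, "az": 0}])

```text
time: 12.6
ee_pos: [0.4704, -0.1636, 0.0315]
tcp_rot: [180.0, 0.0, 92.4]
wrist_force: [-0.2, 0.2, -1.0]
opening: 0.0002
```

>>> play_rows(commands=[{"tx": 0.2, "ty": 0, "tz": 0, "ax": 0, "ay": 0, "az": 0}, {"tx": 0.4, "ty": 0, "tz": 0, "ax": 0, "ay": 0, "az": 0}, {"tx": 0.6, "ty": 0, "tz": 0, "ax": 0, "ay": 0, "az": 0}, {"tx": 0.8, "ty": 0, "tz": 0, "ax": 0, "ay": 0, "az": 0}, {"tx": 1.0, "ty": 0, "tz": 0, "ax": 0, "ay": 0, "az": 0}])

```text
time: 13.1
ee_pos: [0.4698, -0.1541, 0.0311]
tcp_rot: [180.0, 0.0, 92.3]
wrist_force: [-0.1, -1.5, -0.9]
opening: -0.0002
```

>>> play_rows(commands=[{"tx": 0.2, "ty": 0, "tz": 0, "ax": 0, "ay": 0, "az": 0}, {"tx": 0.4, "ty": 0, "tz": 0, "ax": 0, "ay": 0, "az": 0}, {"tx": 0.6, "ty": 0, "tz": 0, "ax": 0, "ay": 0, "az": 0}, {"tx": 0.8, "ty": 0, "tz": 0, "ax": 0, "ay": 0, "az": 0}, {"tx": 1.0, "ty": 0, "tz": 0, "ax": 0, "ay": 0, "az": 0}])

```text
time: 13.6
ee_pos: [0.4694, -0.144, 0.0311]
tcp_rot: [-180.0, -0.0, 92.4]
wrist_force: [-0.9, -0.6, -0.6]
opening: -0.0004
```

>>> play_rows(commands=[{"tx": 0.2, "ty": 0, "tz": 0, "ax": 0, "ay": 0, "az": 0}, {"tx": 0.4, "ty": 0, "tz": 0, "ax": 0, "ay": 0, "az": 0}, {"tx": 0.6, "ty": 0, "tz": 0, "ax": 0, "ay": 0, "az": 0}, {"tx": 0.8, "ty": 0, "tz": 0, "ax": 0, "ay": 0, "az": 0}, {"tx": 1.0, "ty": 0, "tz": 0, "ax": 0, "ay": 0, "az": 0}])

```text
time: 14.1
ee_pos: [0.469, -0.134, 0.0311]
tcp_rot: [-180.0, -0.0, 92.3]
wrist_force: [-0.3, -0.3, -0.2]
opening: 0.0005
```

```bash
python3 - <<'E'
from workcell import bot, viewer
from h import *
c=viewer.camera("scene");np.savez("scene2.npz",**c);im=c["pixels"][:,:,::-1]
cv2.imwrite("pics/s2.png",cv2.resize(im[190:290,150:290],None,fx=5,fy=5,interpolation=cv2.INTER_CUBIC))
E
```

```text
(no output)
```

View pics/s2.png

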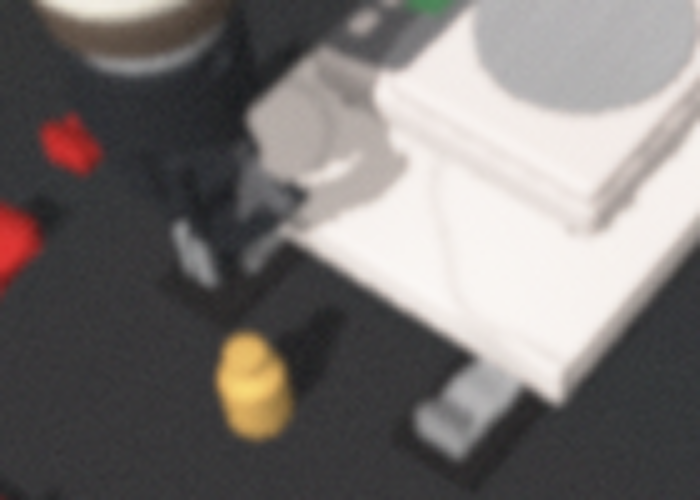

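The finger is at (195,255) with the shim's heel close ahead of it at (265,250), so it is moving in. About 10 mm remain.

>>> play_rows(commands=[{"tx": 0.2, "ty": 0, "tz": 0, "ax": 0, "ay": 0, "az": 0}, {"tx": 0.4, "ty": 0, "tz": 0, "ax": 0, "ay": 0, "az": 0}, {"tx": 0.6, "ty": 0, "tz": 0, "ax": 0, "ay": 0, "az": 0}])

```text
time: 14.45
ee_pos: [0.4687, -0.128, 0.0311]
tcp_rot: [180.0, 0.0, 92.3]
wrist_force: [0.6, -1.1, 0.3]
opening: 0.0003
```

>>> play_rows(commands=[{"tx": 0.1, "ty": 0, "tz": 0, "ax": 0, "ay": 0, "az": 0}, {"tx": 0.2, "ty": 0, "tz": 0, "ax": 0, "ay": 0, "az": 0}])

```text
time: 14.65
ee_pos: [0.4687, -0.1261, 0.0311]
tcp_rot: [180.0, 0.0, 92.4]
wrist_force: [-0.4, -0.4, -0.3]
opening: 0.0
```

>>> play_rows(commands=[{"tx": 0.1, "ty": 0, "tz": 0, "ax": 0, "ay": 0, "az": 0}, {"tx": 0.1, "ty": 0, "tz": 0, "ax": 0, "ay": 0, "az": 0}])

```text
time: 14.85
ee_pos: [0.4686, -0.125, 0.0311]
tcp_rot: [180.0, -0.0, 92.4]
wrist_force: [0.5, -0.3, -0.4]
opening: 0.0003
```

>>> play_rows(commands=[{"tx": 0.05, "ty": 0, "tz": 0, "ax": 0, "ay": 0, "az": 0}, {"tx": 0.1, "ty": 0, "tz": 0, "ax": 0, "ay": 0, "az": 0}])

```text
time: 15.05
ee_pos: [0.4686, -0.1242, 0.0311]
tcp_rot: [-180.0, 0.0, 92.3]
wrist_force: [-0.6, -0.5, 0.6]
opening: -0.0005
```

```bash
python3 - <<'E'
from workcell import bot, viewer
from h import *
c=viewer.camera("scene");np.savez("scene3.npz",**c);im=c["pixels"][:,:,::-1]
cv2.imwrite("pics/s3.png",cv2.resize(im[200:260,170:240],None,fx=10,fy=10,interpolation=cv2.INTER_CUBIC))
c=viewer.camera("top");np.savez("top3.npz",**c);im=c["pixels"][:,:,::-1]
cv2.imwrite("pics/t3.png",cv2.resize(im[180:280,290:390],None,fx=6,fy=6,interpolation=cv2.INTER_CUBIC))
E
```

```text
(no output)
```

View pics/s3.png

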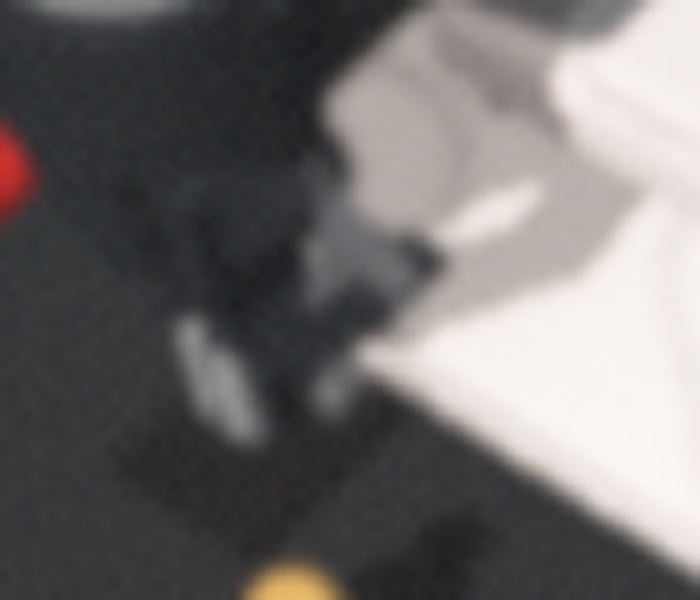

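View pics/t3.png

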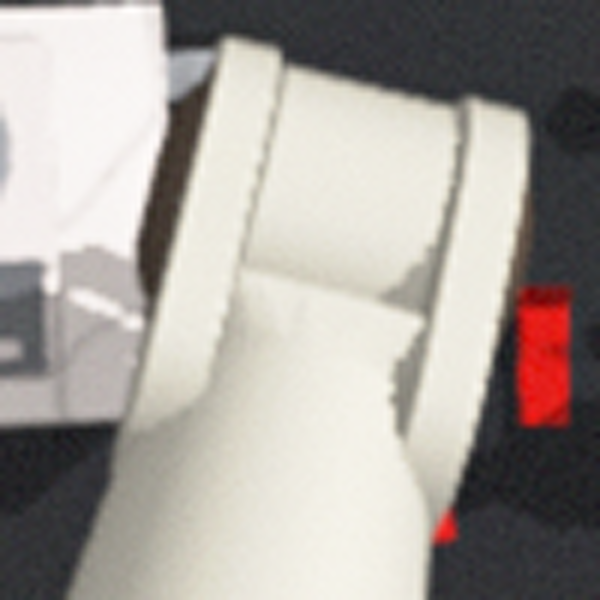

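The heel piece at (335,390) is still a hair short of the slab edge, with no stop felt yet. I'll keep going.

>>> play_rows(commands=[{"tx": 0.05, "ty": 0, "tz": 0, "ax": 0, "ay": 0, "az": 0}, {"tx": 0.1, "ty": 0, "tz": 0, "ax": 0, "ay": 0, "az": 0}])

```text
time: 15.35
ee_pos: [0.4685, -0.1232, 0.0311]
tcp_rot: [180.0, 0.0, 92.3]
wrist_force: [-0.4, -1.8, -0.8]
opening: 0.0002
```

>>> play_rows(commands=[{"tx": 0.05, "ty": 0, "tz": 0, "ax": 0, "ay": 0, "az": 0}, {"tx": 0.1, "ty": 0, "tz": 0, "ax": 0, "ay": 0, "az": 0}])

```text
time: 15.55
ee_pos: [0.4685, -0.1222, 0.0311]
tcp_rot: [-180.0, 0.0, 92.3]
wrist_force: [1.1, -1.3, -0.1]
opening: -0.0003
```

>>> play_rows(commands=[{"tx": 0.05, "ty": 0, "tz": 0, "ax": 0, "ay": 0, "az": 0}, {"tx": 0.05, "ty": 0, "tz": 0, "ax": 0, "ay": 0, "az": 0}])

```text
time: 15.75
ee_pos: [0.4685, -0.1219, 0.0311]
tcp_rot: [180.0, 0.0, 92.3]
wrist_force: [0.6, -2.6, 0.4]
opening: 0.0
```

>>> play_rows(commands=[{"tx": 0.05, "ty": 0, "tz": 0, "ax": 0, "ay": 0, "az": 0}, {"tx": 0.05, "ty": 0, "tz": 0, "ax": 0, "ay": 0, "az": 0}])

```text
time: 15.95
ee_pos: [0.4685, -0.1218, 0.0311]
tcp_rot: [-180.0, 0.1, 92.3]
wrist_force: [0.7, -5.6, -0.0]
opening: 0.0002
```

>>> play_rows(commands=[{"tx": 0.05, "ty": 0, "tz": 0, "ax": 0, "ay": 0, "az": 0}, {"tx": 0.05, "ty": 0, "tz": 0, "ax": 0, "ay": 0, "az": 0}])

```text
time: 16.15
ee_pos: [0.4685, -0.1217, 0.0312]
tcp_rot: [-180.0, 0.1, 92.3]
wrist_force: [-0.2, -8.7, -1.3]
opening: 0.0001
```

Hard stop with 8.7 N against it. I'll back off, then look.

>>> play_rows(commands=[{"tx": -0.3, "ty": 0, "tz": 0, "ax": 0, "ay": 0, "az": 0}, {"tx": -1.5, "ty": 0, "tz": 0, "ax": 0, "ay": 0, "az": 0}, {"tx": -3, "ty": 0, "tz": 0, "ax": 0, "ay": 0, "az": 0}, {"tx": -3, "ty": 0, "tz": -1, "ax": 0, "ay": 0, "az": 0}, {"tx": -3, "ty": 0, "tz": -5, "ax": 0, "ay": 0, "az": 0}, {"tx": -6, "ty": -4, "tz": -9, "ax": 0, "ay": 0, "az": 0}, {"tx": -9, "ty": -6, "tz": -12, "ax": 0, "ay": 0, "az": 0}, {"tx": -13, "ty": -8, "tz": -14, "ax": 0, "ay": 0, "az": 0}, {"tx": -18, "ty": -8, "tz": -14, "ax": 0, "ay": 0, "az": 0}, {"tx": -18, "ty": -8, "tz": -14, "ax": 0, "ay": 0, "az": 0}])

```text
time: 17.15
ee_pos: [0.3953, -0.3082, 0.1728]
tcp_rot: [179.9, 0.1, 92.1]
wrist_force: [-0.8, 0.3, -0.7]
opening: -0.0
```

```bash
cat > chk.py <<'E'
from workcell import bot, viewer
from h import *
import sys
t=sys.argv[1]
a=np.radians(2.35);R=np.array([[np.cos(a),-np.sin(a)],[np.sin(a),np.cos(a)]]);c0=np.array([.534,.033])
for n in("scene","top"):
    c=viewer.camera(n);np.savez(n+t+".npz",**c);im=c["pixels"][:,:,::-1]
    x0,x1,y0,y1=(205,345,170,275) if n=="top" else (170,330,150,290)
    cv2.imwrite(f"pics/{n}{t}.png",cv2.resize(im[y0:y1,x0:x1],None,fx=4,fy=4,interpolation=cv2.INTER_CUBIC))
    W=cloud(c);m=(W[...,2]>.032)&(W[...,2]<.047)
    k,l,s,ce=cv2.connectedComponentsWithStats(m.astype(np.uint8))
    i=1+np.argmax(s[1:,4]); print(n,"slab",cv2.minAreaRect(W[l==i][:,:2].astype(np.float32)))
    L=W.copy();L[...,:2]=(W[...,:2]-c0)@R
    for sy in(1,-1):
      for sx in(1,-1):
        q=(L[...,1]*sy>.138)&(L[...,1]*sy<.19)&(L[...,0]*sx>.04)&(L[...,0]*sx<.11)&(L[...,2]>.014)&(L[...,2]<.03)
        P=L[q]
        if len(P):print(sx,sy,len(P),P.min(0).round(4),P.max(0).round(4))
E
python3 chk.py 4
```

```text
scene slab ((0.5344885587692261, 0.033720724284648895), (0.21085534989833832, 0.2717362940311432), 2.2974841594696045)
1 1 84 [0.0608 0.1528 0.014 ] [0.0835 0.1803 0.0279]
-1 1 76 [-0.0835  0.153   0.0141] [-0.0602  0.18    0.0286]
1 -1 171 [ 0.0605 -0.1782  0.0141] [ 0.0836 -0.1382  0.0295]
-1 -1 27 [-0.0839 -0.1429  0.0148] [-0.0608 -0.1382  0.0238]
top slab ((0.533633291721344, 0.03223349153995514), (0.21059638261795044, 0.2704886496067047), 2.466893434524536)
1 1 100 [0.0594 0.1394 0.0143] [0.082  0.1786 0.0296]
-1 1 95 [-0.0832  0.1388  0.0142] [-0.0617  0.1771  0.03  ]
1 -1 95 [ 0.0601 -0.1795  0.0143] [ 0.0827 -0.1387  0.0295]
-1 -1 15 [-0.0825 -0.1435  0.0214] [-0.0613 -0.1396  0.0274]
```

View pics/scene4.png

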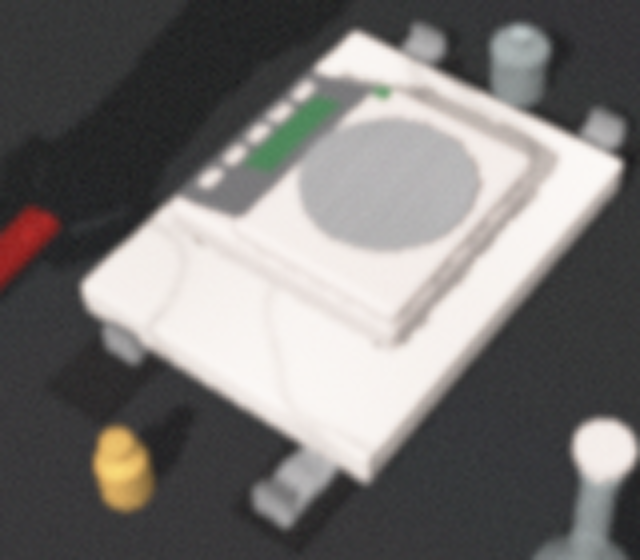

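View pics/top4.png

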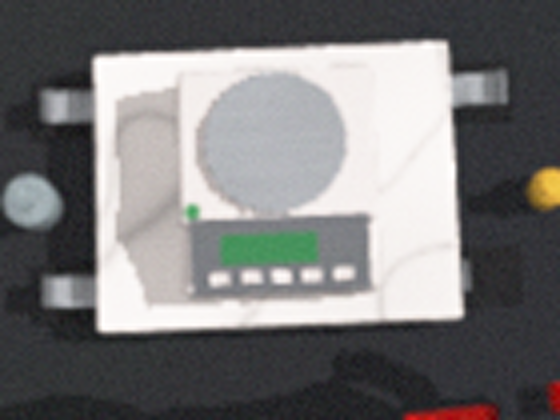

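The shim's heel is flush against the slab: its end is at local y -0.143, against an edge at -0.135 plus the 8 mm upstand. The slab and the other shims haven't moved. Last check is pressing near right again.

```bash
python3 - <<'E'
from workcell import bot
import numpy as np
o=bot.get_obs();p=o["ee_pos"];print(p,o["tcp_rot"],o["time"])
a=np.radians(92.35);d=np.array([.4558,-.0853])-p[:2]
print("tx",d@[np.cos(a),np.sin(a)],"ty",d@[np.sin(a),-np.cos(a)],"tz to .062",p[2]-.062)
E
```

```text
[ 0.39536393 -0.30522753  0.17133542] [ 1.79997590e+02 -1.74667713e-02  9.21739479e+01] 17.25
tx 0.21726446264816857 ty 0.06940309688981691 tz to .062 0.1093354238305897
```

>>> play_rows(commands=[{"tx": 5, "ty": 1.7, "tz": 0, "ax": 0, "ay": 0, "az": 0}, {"tx": 10, "ty": 3.3, "tz": 0, "ax": 0, "ay": 0, "az": 0}, {"tx": 14, "ty": 4.6, "tz": 0, "ax": 0, "ay": 0, "az": 0}, {"tx": 18, "ty": 6, "tz": 0, "ax": 0, "ay": 0, "az": 0}, {"tx": 21.7, "ty": 7, "tz": 0, "ax": 0, "ay": 0, "az": 0}, {"tx": 21.7, "ty": 7, "tz": 1, "ax": 0, "ay": 0, "az": 0}, {"tx": 21.7, "ty": 7, "tz": 5, "ax": 0, "ay": 0, "az": 0}, {"tx": 21.7, "ty": 7, "tz": 9, "ax": 0, "ay": 0, "az": 0}, {"tx": 21.7, "ty": 7, "tz": 10.5, "ax": 0, "ay": 0, "az": 0}, {"tx": 21.7, "ty": 7, "tz": 10.9, "ax": 0, "ay": 0, "az": 0}, {"tx": 21.7, "ty": 7, "tz": 10.9, "ax": 0, "ay": 0, "az": 0}, {"tx": 21.7, "ty": 7, "tz": 10.9, "ax": 0, "ay": 0, "az": 0}])

```text
time: 18.45
ee_pos: [0.4578, -0.0844, 0.0639]
tcp_rot: [179.9, 0.0, 92.3]
wrist_force: [0.7, 0.1, -0.1]
opening: 0.0002
```

>>> play_rows(commands=[{"tx": 0, "ty": 0, "tz": 0.1, "ax": 0, "ay": 0, "az": 0}, {"tx": 0, "ty": 0, "tz": 0.2, "ax": 0, "ay": 0, "az": 0}, {"tx": 0, "ty": 0, "tz": 0.25, "ax": 0, "ay": 0, "az": 0}, {"tx": 0, "ty": 0, "tz": 0.25, "ax": 0, "ay": 0, "az": 0}])

```text
time: 18.85
ee_pos: [0.457, -0.0842, 0.0597]
tcp_rot: [180.0, 0.0, 92.3]
wrist_force: [-0.1, 0.7, -1.1]
opening: 0.0
```

>>> play_rows(commands=[{"tx": 0, "ty": 0, "tz": 0.05, "ax": 0, "ay": 0, "az": 0}, {"tx": 0, "ty": 0, "tz": 0.1, "ax": 0, "ay": 0, "az": 0}, {"tx": 0, "ty": 0, "tz": 0.1, "ax": 0, "ay": 0, "az": 0}])

```text
time: 19.15
ee_pos: [0.4569, -0.0842, 0.0586]
tcp_rot: [-180.0, 0.0, 92.3]
wrist_force: [-0.4, 0.9, 1.5]
opening: -0.0002
```

>>> play_rows(commands=[{"tx": 0, "ty": 0, "tz": 0.05, "ax": 0, "ay": 0, "az": 0}, {"tx": 0, "ty": 0, "tz": 0.1, "ax": 0, "ay": 0, "az": 0}, {"tx": 0, "ty": 0, "tz": 0.1, "ax": 0, "ay": 0, "az": 0}])

```text
time: 19.45
ee_pos: [0.4569, -0.0842, 0.0584]
tcp_rot: [180.0, 0.0, 92.3]
wrist_force: [-4.7, 0.4, 9.4]
opening: -0.0
```

>>> play_rows(commands=[{"tx": 0, "ty": 0, "tz": 0.05, "ax": 0, "ay": 0, "az": 0}, {"tx": 0, "ty": 0, "tz": 0.07, "ax": 0, "ay": 0, "az": 0}, {"tx": 0, "ty": 0, "tz": 0.07, "ax": 0, "ay": 0, "az": 0}])

```text
time: 19.75
ee_pos: [0.457, -0.0842, 0.0584]
tcp_rot: [180.0, 0.0, 92.3]
wrist_force: [-6.6, 1.7, 15.6]
opening: -0.0002
```

Near right is now firm: 15.6 N with about 0.2 mm of give. I'll retract and run a final check.

>>> play_rows(commands=[{"tx": 0, "ty": 0, "tz": -0.5, "ax": 0, "ay": 0, "az": 0}, {"tx": 0, "ty": 0, "tz": -4, "ax": 0, "ay": 0, "az": 0}, {"tx": 0, "ty": 0, "tz": -8, "ax": 0, "ay": 0, "az": 0}, {"tx": 0, "ty": 0, "tz": -12, "ax": 0, "ay": 0, "az": 0}, {"tx": -5, "ty": -2, "tz": -15, "ax": 0, "ay": 0, "az": 0}, {"tx": -10, "ty": -5, "tz": -15, "ax": 0, "ay": 0, "az": 0}, {"tx": -15, "ty": -7, "tz": -15, "ax": 0, "ay": 0, "az": 0}, {"tx": -20, "ty": -8, "tz": -15, "ax": 0, "ay": 0, "az": 0}, {"tx": -24, "ty": -8, "tz": -15, "ax": 0, "ay": 0, "az": 0}, {"tx": -24, "ty": -8, "tz": -15, "ax": 0, "ay": 0, "az": 0}, {"tx": -24, "ty": -8, "tz": -15, "ax": 0, "ay": 0, "az": 0}])

```text
time: 20.85
ee_pos: [0.3863, -0.3286, 0.2062]
tcp_rot: [-180.0, -0.0, 92.2]
wrist_force: [0.6, 0.3, -0.3]
opening: 0.0004
```

```bash
python3 chk.py 5; python3 - <<'E'
from h import *
a=load("scene0");b=load("scene5")
d=cv2.absdiff(a["pixels"],b["pixels"]).max(2);cv2.imwrite("pics/diff5.png",d)
cv2.imwrite("pics/full5.png",b["pixels"][:,:,::-1])
E
```

```text
scene slab ((0.5339818596839905, 0.03482489287853241), (0.2116091400384903, 0.27303898334503174), 2.544501781463623)
1 1 84 [0.0604 0.1536 0.0145] [0.0835 0.1794 0.0276]
-1 1 71 [-0.0829  0.1531  0.0146] [-0.0604  0.1805  0.0284]
1 -1 166 [ 0.0602 -0.1788  0.0141] [ 0.0832 -0.1399  0.0283]
-1 -1 27 [-0.0837 -0.1426  0.014 ] [-0.0609 -0.1383  0.0246]
top slab ((0.5334299206733704, 0.03227655589580536), (0.21068885922431946, 0.27022427320480347), 2.486222982406616)
1 1 97 [0.0596 0.1397 0.014 ] [0.0894 0.1787 0.0299]
-1 1 97 [-0.0834  0.1383  0.0142] [-0.0604  0.1768  0.0299]
1 -1 94 [ 0.0605 -0.1787  0.0145] [ 0.0827 -0.1387  0.0297]
-1 -1 15 [-0.0827 -0.1438  0.0201] [-0.0612 -0.1398  0.0276]
```

View pics/full5.png

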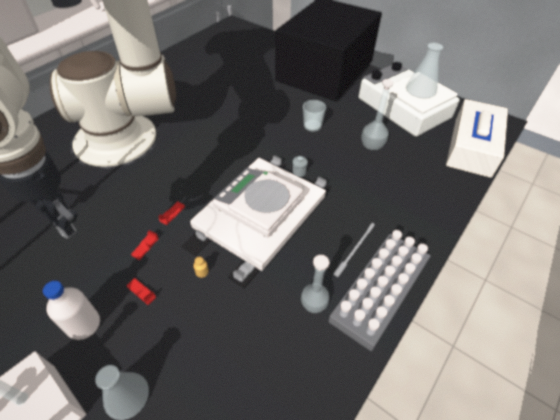

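View pics/diff5.png

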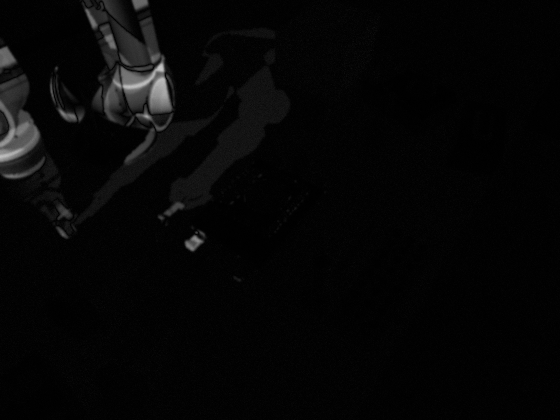

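The difference image shows change only at the nr shim (195,240), the arm and its shadow. Nothing else has moved.

```bash
python3 -c "
from workcell import job; print(job.job_done())"
```

```text
the job is handed in; nothing more can be done
None
```

The near right corner was the loose one. Its shim is now fully home, the corner presses firm, and the job is handed in at about 21 s of the 58 s allowed.

- **Finding the corner:** I pressed all four corners with the closed fingertips. Near right went down about 3.5 mm (11–16 N at the bottom). Far right and far left gave about 0.1 mm under 11 N, and near left gave about 0.1 mm. The near left press reached 29.5 N, harder than I meant but under the 40 N limit.
- **Pushing the shim:** The near right shim slid in with 1–3 N until a hard stop, which I held at 8.7 N. Both cameras put its heel end 8 mm outside the slab's edge, so the upstand is against the slab.
- **Re-check:** Near right pressed again at 15.6 N gave about 0.2 mm.
- **Everything else:** The before-and-after pictures differ only at the near right shim and at the arm and its shadow. The slab and the other three shims measured unchanged to within about 1 mm, which is camera noise. No check failed.

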